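# Clip the algae scraper into its spring-jaw holder

## Robot

A 7-joint arm with a two-finger parallel gripper is mounted at the origin on the work surface. World frame = base frame: x ahead of the robot, y to its left, z up, the work surface at z = 0. Lengths are in m, angles in rad, forces in N, time in s.
With the tool pointing down it reaches from about 0.425 to 0.925 m from the base axis. Payload 6.8 kg.
Tool frame: the origin (TCP) lies on the centre line of the jaws, within the pads' length; the fingertips stand 14 mm ahead of it and the grasp point (between the pads) lies 5 mm behind it (r.nose_length is the distance from the TCP to the fingertips, in m); z points along the fingers, y is the direction in which the jaws open and shut (so a half turn about z gives the same grasp; the last joint's range is limited). The gripper opens to 85 mm and grips with 20 to 120 N. Pads are 22 mm wide; open, the fingers measure 114 mm over their backs; the gripper's body (76 mm by 85 mm) begins 54 mm behind the grasp point. The pads swing forward as they close: fully open they stand 13 mm farther back than shut.
Start: joints at [-1.37, 0.477, 0.022, 1.555, -0.011, 1.109, -0.083], TCP at [0.205, 0.643, 0.245] pointing down, gripper open.
Joint ranges: [-2.96, 2.96], [-0.34, 2.1], [-1.41, 1.46], [0.24, 2.44], [-1.37, 4.51], [0.17, 1.92], [-2.96, 2.96]. Speed limits (rad/s): [2.39, 2.39, 3.14, 3.14, 3.14, 3.14, 3.14].

## Interface

Orientations are given as a rotation vector (axis times angle).
In Python, from bench import r, imaging, look_for, outline_of gives the robot as it stands. The module is installed in compiled form; this text tells all that it offers.
- The arm moves only by the tool carry_out, never from a script. Its arguments are lists of equal length, an entry for each row: "offset": the shift along the tool's x, y, z as a fraction of full scale, a list of three; "turn": the turn, a rotation vector about the tool's x, y, z as a fraction of full scale, a list of three. A call has 1 to 8 rows; each row is the pose to reach, as a shift and turn from the pose commanded when the call began, along the tool's axes at that moment; what a row does not reach only later rows make up. Full scale, the value 1, is 0.5 m for a shift and 1.5 rad for a turn. A row lasts 1/10 s, in which the tool goes at most 50 mm and 8.59 degrees, less where a joint would pass 70% of its speed; a pose out of reach is approached as far as the arm can. A call with a number of a shift or a turn outside -1 to 1 is refused whole. A call with a gripper value outside its range is refused whole. "hand" is the closure, from 0 (fully open) to 1 (shut), set as the call begins (left out, the last holds). The fingers move at their own pace and stop on an object; "force" is the grip in N (left out, the last holds). Time passes only in rows, so rows that repeat a pose let the fingers close. It gives the time, the measured TCP pose, the force and the opening at its end, in the units of the state.
- r.get_obs(): the state, without advancing time (a new reading comes with each control period).
- imaging.grab_frame(name): name is "scene" or "top" or "wrist"; returns a dict with "pixels" (384x512x3 uint8, red, green, blue), "fx", "fy", "cx", "cy" (pixels), "k1" (the pictures are not rectified: a ray, as slopes to the right and down, at radius r is drawn at 1 + k1 r^2 times it, then the intrinsics apply), "R" (3x3) and "t" (3): a world point X has camera coordinates R X + t. Camera axes: x right, y down, z forward; pixel columns grow to the right and rows downward; lengths in m; the calibration is good to about 2 mm. A picture is of the moment at which its call begins. There is no depth.
- r.hand_in(): hands the job in, once; it reports no verdict.
Trained networks look in the newest picture that a camera, given by its name, has taken for a name from the list of things; names that differ only in an ending like _2 or _b are one class to them, and where a whole thing is asked for, a point or a joint stands for the part that bears it (a point fixed in the world has none). Each returns a list of dicts, best first, with "score" (0 to 1); they miss things now and then, are a little off and sometimes report something else, mostly with a low value. They report only what shows in the picture. A call takes as long as a camera call. They do not tell look-alikes from the thing itself.
- look_for(query, camera): "xyz" ([x, y, z] in m, in the coordinates of the camera as it stood for that picture, good to about 4 mm: the middle of the surface that is visible of it).
- outline_of(query, camera): "region" (384x512 bool, what is visible of it).
The state is a dict: "clock": time; "joints": joint angles; "qvel": joint speeds; "tau": joint torques, N m; "tcp_pos": TCP position; "orientation": TCP orientation; "contact_force": force on the tool from outside, world axes, zero at the start; "moment": the same for the moment, N m; "grip_width": finger opening in m.
Only numpy, scipy, OpenCV 4.12 (cv2) and the standard library are available. Lean on these libraries where they do the work, as an engineer would, in place of code of your own. Each camera call takes 0.05 s, during which the arm holds its last target. There are 200 camera calls.

## Task

Put the algae scraper away: take the black check valve out of the spring-jaw holder and leave it lying in the round glass feeding dish, draw the scraper out from under the terracotta shelter, and push it down between both pairs of spring jaws until it snaps fully home, with its steel blade at the holder's blue-marked end. Leave the shelter, the breeder box, the dispenser and the jar where they stand, and keep the dish upright.

Things in the scene. Friction and masses are not known exactly. Their poses are not given: they have to be found in the camera images.
- scraper: Algae scraper, 212 mm long, about 70 g, level on the shelf under the shelter, only its yellow tail showing. Origin: on its long axis (9 mm up when lying), mid grip; x along the axis to the blade, z up. By x: blue grip 18 x 18 mm square, -22..22 mm; round grey necks 14 mm thick, 22..72 and -72..-22; blue ferrule 18 mm square, 72..84; steel blade 40 wide, 4 thick, 84..112. It does not roll.
- scraper_head (a point): Tip of the steel blade, on the scraper's axis 112 mm ahead of its origin.
- scraper_tail (a point): Middle of the scraper's yellow tail block (18 x 18 mm square, 28 mm long, the scraper's end), on its axis, 86 mm behind its origin.
- holder: Spring-jaw holder, fixed to the shelf. White base plate 140 mm (x) x 64 mm (y), 12 mm thick; origin under its centre at shelf level; x along the stored scraper's axis towards the end with the blue stripe (x 56..68 mm), z up. Two pairs of orange jaws stand on it, 62 mm free between the pairs. A valve left on the plate keeps the scraper from going home.
- jaws_head (a point): Middle of the jaw pair nearer the blue stripe, at x = 47 mm of the holder, 46 mm up, between its lips. Pair 16 mm long in x, 34 mm over both jaws in y, top 60 mm up. V mouth 22 mm wide at the top, lips 6.4 mm apart at 46 mm; each jaw slides out in y up to 8 mm on a spring (2.1 N shut, 700 N/m). A neck pushed down spreads the lips, which then shut over it.
- jaws_tail (a point): The same point of the other jaw pair, at x = -47 mm of the holder. Under each pair is a seat block 14 mm wide, 16 mm long, top 33 mm up. Pushing the scraper past all four lips takes up to about 20 N in all.
- home (a point): Where the scraper's origin lies when fully home: on the holder's middle, 40 mm above the shelf, both necks on the seat blocks under the lips, grip between the jaw pairs.
- valve: Black check valve with a thin white band, at the start on the holder's base plate between the jaw pairs, nearly along the holder's x. Body 30 mm (x) x 24 x 24 mm square, with a nipple 7 mm thick, 10 mm long at each x end (50 mm overall), 25 g. Origin: its centre (12 mm above what it lies on).
- dish: Round open glass feeding dish, rim radius 44 mm, 22 mm high, wall 4 mm, loose, 160 g. Origin: centre of its underside, z up.
- shelter: Terracotta shard shelter: half-pipe arch over the scraper, loose, 600 g. Origin: on the shelf under the middle of the arch; x along its tunnel, z up. It spans x -85..85 mm (far edge ragged), outside radius 56 mm (57 mm high), inside radius 48 mm, open at both ends; the scraper's tail sticks out 40 to 50 mm at the -x mouth. Must not be shifted.
- breeder_box: Clear acrylic breeder box, open at the top, 90 mm (x) x 88 mm (y) x 80 mm high, loose, with a white lip 12 mm beyond its +x side. Origin: centre of its underside, z up. Must not be shifted.
- dispenser: White plastic press-button dispenser box, 70 mm (x) x 76 mm (y) x 105 mm high, with a blue button 5 mm proud on top, loose. Origin: centre of its underside, z up. Must not be shifted.
- jar: Small upright amber food jar with a black cap, 40 mm diameter, 85 mm high, loose, 160 g, near the way along which the scraper comes out. Origin: centre of its underside, z up. Must not be shifted.
There are look-alikes about, which are no part of the job. There is more than one size of the valve; the one meant has the size given above.

How it is judged:
At the end, for the whole second after the job is handed in: Scraper home in both jaw pairs: axis 36.5-43.5 mm above the holder's foot, within 5 mm of its middle line and 0.08 rad of its direction, grip within 18 mm of its middle, blade at the blue end. Valve in the upright dish: within 32 mm of its centre, under 32 mm high. Both at rest (z of scraper in the frame of holder between 0.0365 and 0.0435 m and y of scraper in the frame of holder between -0.005 and 0.005 m and x of scraper in the frame of holder between -0.018 and 0.018 m and angle between the x axis of scraper and the x axis of holder, either way round below 0.08 rad and x of scraper_head in the frame of holder above 0.08 m and horizontal distance between valve and dish below 0.032 m and height (world z) of valve below 0.032 m and angle between dish's own z axis and vertical below 0.1 rad and linear speed of each of scraper, valve below 0.02 m/s); the robot touches nothing.
It fails at once if the shelter is shifted by more than 20 mm (distance of shelter from where it was at the start of the episode above 0.02 m).
It fails at once if the breeder box is shifted by more than 20 mm (distance of breeder_box from where it was at the start of the episode above 0.02 m).
It fails at once if the dispenser is shifted by more than 20 mm (distance of dispenser from where it was at the start of the episode above 0.02 m).
It fails at once if the jar is shifted by more than 20 mm (distance of jar from where it was at the start of the episode above 0.02 m).
It fails at once if the dish is tipped (angle between dish's own z axis and vertical above 0.6 rad).
It also fails if it takes over 58 s, if anything falls off the work surface, if the arm or the gripper's body presses on something with over 40 N, if the wrist force passes 120 N, or if a joint passes its speed limit or range.

## Working session

There is one attempt and no reset: what is moved stays moved. The work goes in short steps, Python scripts to look and compute and a tool call to move; the robot and the scene stay as the last step left them, time stands still between calls to the robot, and variables do not carry over. Pictures are saved under pics/ and viewed, about 8 in all and at most 12, crops included, and the job is handed in when it is done.

Besides the shell and the picture viewer there is one more tool, called after "Request:" by a JSON object that holds its "method" and its "body", one argument or row to a line. carry_out: Moves the arm, as the interface text tells. Shift numbers are shares of 0.5 m and turn numbers shares of 1.5 rad, none past 1 either way. Its arguments: {"type":"object","properties":{"offset":{"type":"array","items":{"type":"array","items":{"type":"number","minimum":-1,"maximum":1}}},"turn":{"type":"array","items":{"type":"array","items":{"type":"number","minimum":-1,"maximum":1}}},"hand":{"type":"number"},"force":{"type":"number"}},"required":["offset","turn"]}

```bash
mkdir -p pics
cat > h.py <<'E'
from bench import r, imaging, look_for, outline_of
import numpy as np, cv2
from scipy.spatial.transform import Rotation as Ro
def px2w(f,u,v,z):
    d=np.array([(u-f['cx'])/f['fx'],(v-f['cy'])/f['fy']]); s=d.copy()
    for _ in range(10): s=d/(1+f['k1']*(s@s))
    ray=np.array(f['R']).T@np.array([*s,1]); c=-np.array(f['R']).T@np.array(f['t'])
    return c+ray*(z-c[2])/ray[2]
def w2px(f,X):
    c=np.array(f['R'])@np.array(X)+np.array(f['t']); s=c[:2]/c[2]; s=s*(1+f['k1']*(s@s))
    return s*[f['fx'],f['fy']]+[f['cx'],f['cy']]
def c2w(f,p): return np.array(f['R']).T@(np.array(p)-np.array(f['t']))
def save(f,n,box=None,k=1):
    im=f['pixels'][...,::-1]
    if box: im=im[box[1]:box[3],box[0]:box[2]]
    cv2.imwrite('pics/'+n,cv2.resize(im,None,fx=k,fy=k,interpolation=cv2.INTER_CUBIC))
def st():
    o=r.get_obs(); print('t',round(o['clock'],2),'tcp',np.round(o['tcp_pos'],4),'rv',np.round(o['orientation'],3),'F',np.round(o['contact_force'],1),'w',round(float(o['grip_width']),4),'j',np.round(o['joints'],2)); print(np.round(Ro.from_rotvec(o['orientation']).as_matrix(),3))
E
python3 - <<'E'
from h import *
np.set_printoptions(suppress=True)
st()
for cam in ['top','scene']:
    f=imaging.grab_frame(cam); save(f,cam+'1.png',k=1.5)
    print(cam,'campos',np.round(-np.array(f['R']).T@f['t'],3),f['fx'],f['k1'])
    for n in ['scraper','scraper_tail','holder','jaws_head','jaws_tail','valve','dish','shelter','breeder_box','dispenser','jar']:
        try:
            for d in look_for(n,cam)[:3]: print(n,round(d['score'],2),np.round(c2w(f,d['xyz']),3),np.round(w2px(f,c2w(f,d['xyz']))))
        except Exception as e: print(n,e)
E
```

```text
t 0.0 tcp [0.205  0.6425 0.2443] rv [-0.483 -3.104  0.003] F [-0.4 -0.2 -0.3] w 0.0852 j [-1.37  0.48  0.02  1.56 -0.01  1.11 -0.08]
[[-0.953  0.304 -0.   ]
 [ 0.304  0.953 -0.002]
 [-0.    -0.002 -1.   ]]
top campos [0.302 0.013 1.1  ] 391.32411179181696 -0.07242004963387047
scraper 0.45 [0.547 0.165 0.014] [195. 191.]
scraper_tail 0.43 [0.547 0.161 0.015] [197. 190.]
scraper_tail 0.38 [ 0.492 -0.204  0.014] [327. 195.]
holder 0.9 [ 0.491 -0.199  0.015] [325. 196.]
holder 0.25 [ 0.463 -0.047  0.085] [275. 207.]
jaws_head 0.92 [ 0.493 -0.202  0.017] [326. 194.]
jaws_head 0.27 [0.547 0.166 0.017] [195. 191.]
valve 0.62 [ 0.589 -0.329  0.034] [366. 156.]
valve 0.61 [ 0.499 -0.198  0.038] [326. 191.]
valve 0.58 [ 0.343 -0.218  0.031] [341. 246.]
dish 0.55 [0.716 0.073 0.012] [222. 131.]
shelter 0.64 [0.553 0.269 0.05 ] [156. 190.]
breeder_box 0.8 [ 0.462 -0.417  0.049] [406. 194.]
breeder_box 0.6 [0.548 0.165 0.015] [196. 191.]
dispenser 0.94 [ 0.703 -0.039  0.108] [261. 119.]
dispenser 0.38 [0.714 0.077 0.012] [221. 132.]
jar 0.6 [ 0.466 -0.049  0.084] [275. 206.]
scene campos [ 0.866 -0.307  0.837] 364.35417461635313 -0.03494940500297125
scraper_tail 0.6 [0.549 0.166 0.015] [294. 165.]
holder 0.81 [ 0.508 -0.206  0.009] [179. 248.]
jaws_head 0.95 [ 0.504 -0.211  0.009] [176. 248.]
jaws_tail 0.97 [ 0.503 -0.209  0.011] [176. 247.]
valve 0.8 [ 0.599 -0.327  0.025] [161. 309.]
valve 0.6 [ 0.355 -0.213  0.029] [136. 206.]
valve 0.58 [ 0.506 -0.199  0.036] [178. 241.]
dish 0.61 [0.711 0.082 0.013] [320. 223.]
shelter 0.94 [0.59  0.262 0.053] [330. 144.]
breeder_box 0.9 [ 0.448 -0.415  0.039] [ 87. 288.]
dispenser 0.7 [ 0.732 -0.055  0.106] [294. 253.]
jar 0.71 [ 0.48  -0.053  0.057] [215. 191.]
jar 0.57 [0.552 0.168 0.015] [295. 165.]
```

View pics/top1.png

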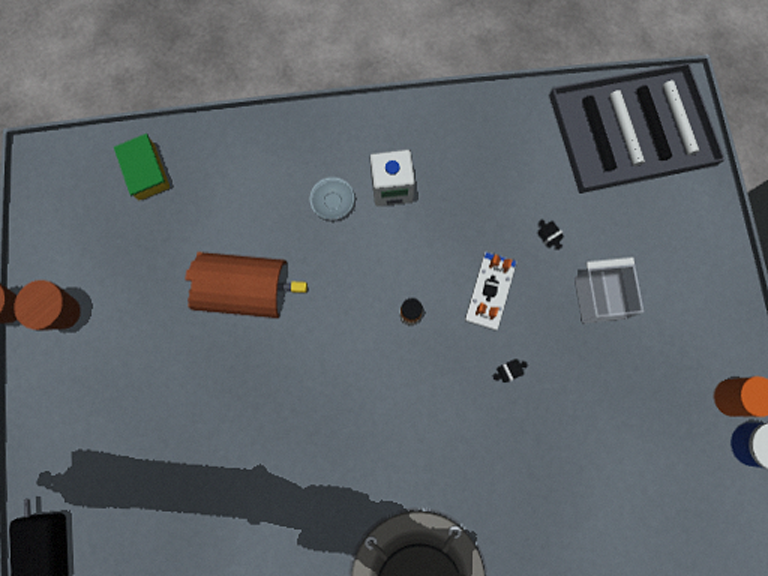

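View pics/scene1.png

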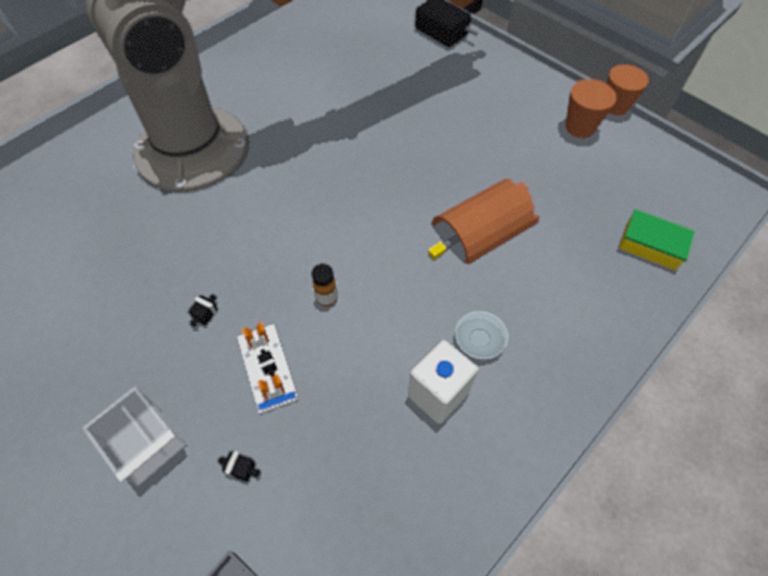

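The top view (1.5x) shows the shelter at (238,285) with the yellow tail at (299,287). The dish is at (332,198), the dispenser at (392,175) and the jar at (411,311). The holder is at (490,290) with its blue end up and a valve on it. Two look-alike valves lie free at (550,234) and (510,370). I'll go over the scraper first and look with the wrist camera on the way.

```bash
cat >> h.py <<'E'
def Rz(deg):
    c,s=np.cos(np.radians(deg)),np.sin(np.radians(deg))
    return np.array([[-s,c,0],[c,s,0],[0,0,-1.]])
def go(p,deg):
    o=r.get_obs(); R0=Ro.from_rotvec(o['orientation']).as_matrix()
    print('offset',np.round(R0.T@(np.array(p)-o['tcp_pos'])/.5,3),'turn',np.round(Ro.from_matrix(R0.T@Rz(deg)).as_rotvec()/1.5,3))
def yaw():
    R=Ro.from_rotvec(r.get_obs()['orientation']).as_matrix(); return np.degrees(np.arctan2(R[1,1],R[0,1]))
E
python3 -c "
from h import *
go([0.53,0.12,0.25],0)"
```

```text
offset [-0.937 -0.799 -0.009] turn [ 0.    -0.     0.841]
```

Request:
{"method": "carry_out", "body": {
  "offset": [
    [-0.47,-0.4,0],
    [-0.47,-0.4,0],
    [-0.47,-0.4,0],
    [-0.47,-0.4,0],
    [-0.47,-0.4,0],
    [-0.47,-0.4,0],
    [-0.47,-0.4,0]
  ],
  "turn": [
    [0,0,0.42],
    [0,0,0.42],
    [0,0,0.42],
    [0,0,0.42],
    [0,0,0.42],
    [0,0,0.42],
    [0,0,0.42]
  ]
}}

```text
clock: 1.9
tcp_pos: [0.3721, 0.375, 0.2457]
orientation: [1.433, 2.793, -0.001]
contact_force: [0.5, 0.6, 0.6]
grip_width: 0.0856
```

```bash
python3 -c "
from h import *
st();go([0.53,0.12,0.25],0)"
```

```text
t 1.9 tcp [0.3721 0.375  0.2457] rv [ 1.433e+00  2.793e+00 -1.000e-03] F [0.5 0.6 0.6] w 0.0856 j [-1.12  0.24  0.24  1.92 -0.06  1.   -0.22]
[[-0.583  0.812  0.001]
 [ 0.812  0.583 -0.002]
 [-0.002  0.    -1.   ]]
offset [-0.598 -0.041 -0.007] turn [0.001 0.001 0.415]
```

Request:
{"method": "carry_out", "body": {
  "offset": [
    [-0.6,-0.04,-0.01],
    [-0.6,-0.04,-0.01],
    [-0.6,-0.04,-0.01],
    [-0.6,-0.04,-0.01],
    [-0.6,-0.04,-0.01],
    [-0.6,-0.04,-0.01],
    [-0.6,-0.04,-0.01],
    [-0.6,-0.04,-0.01]
  ],
  "turn": [
    [0,0,0.41],
    [0,0,0.41],
    [0,0,0.41],
    [0,0,0.41],
    [0,0,0.41],
    [0,0,0.41],
    [0,0,0.41],
    [0,0,0.41]
  ]
}}

```text
clock: 2.7
tcp_pos: [0.5298, 0.1263, 0.2504]
orientation: [2.206, 2.237, 0.0]
contact_force: [-1.1, 1.2, 0.3]
grip_width: 0.0852
```

Run:
```python
from h import *
np.set_printoptions(suppress=True)
st(); f=imaging.grab_frame('wrist'); save(f,'w1.png',k=1.5)
print('cam',np.round(-np.array(f['R']).T@f['t'],3),f['fx'],f['k1'])
for n in ['scraper_tail','scraper','shelter','dish','jar','dispenser']:
    for d in look_for(n,'wrist')[:2]: print(n,round(d['score'],2),np.round(c2w(f,d['xyz']),3),np.round(w2px(f,c2w(f,d['xyz']))))
hsv=cv2.cvtColor(f['pixels'],cv2.COLOR_RGB2HSV)
m=cv2.inRange(hsv,(20,120,90),(35,255,255))
n,l,s,c=cv2.connectedComponentsWithStats(m)
for i in np.argsort(-s[1:,4])[:2]+1:
    ys,xs=np.where(l==i); R=cv2.minAreaRect(np.c_[xs,ys].astype(np.float32))
    b=cv2.boxPoints(R); print(s[i],R); print(np.round([px2w(f,*q,0.018) for q in b],4))
```

```text
t 2.7 tcp [0.5298 0.1263 0.2504] rv [2.206 2.237 0.   ] F [-1.1  1.2  0.3] w 0.0852 j [-0.76  0.27  0.5   1.89 -0.15  1.01 -0.18]
[[-0.014  1.     0.   ]
 [ 1.     0.014  0.   ]
 [ 0.     0.    -1.   ]]
cam [0.528 0.199 0.38 ] 298.01154835570463 -0.013983548871894002
scraper_tail 0.87 [0.548 0.168 0.016] [267. 129.]
scraper 0.95 [0.542 0.172 0.019] [262. 127.]
shelter 0.89 [0.559 0.251 0.051] [282.  50.]
dish 0.87 [0.716 0.077 0.017] [394. 203.]
jar 0.96 [ 0.469 -0.035  0.066] [200. 300.]
jar 0.25 [0.56  0.247 0.053] [282.  53.]
dispenser 0.78 [0.728 0.003 0.064] [413. 274.]
[254 124  18  26 356] ((262.810791015625, 136.6351318359375), (14.960308074951172, 24.00225257873535), 9.462322235107422)
[[0.5329 0.1468 0.018 ]
 [0.5371 0.175  0.018 ]
 [0.5547 0.1724 0.018 ]
 [0.5509 0.1441 0.018 ]]
```

View pics/w1.png

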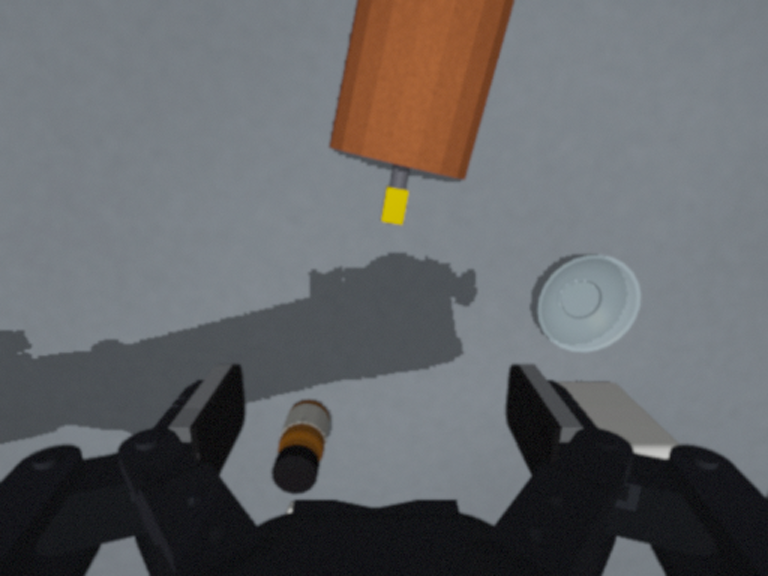

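The wrist view shows the yellow tail at (395,206) and the neck going into the shelter mouth at (400,172). It puts the tail at (0.544, 0.160), 18 x 28.5 mm as expected, with the axis about 81.5° from world x. I'll draw the scraper partly out now.

```bash
python3 -c "
from h import *
go([0.5435,0.157,0.09],-8.5);go([0.5435,0.157,0.018],-8.5)"
```

```text
offset [0.056 0.03  0.321] turn [-0.    -0.     0.112]
offset [0.056 0.03  0.465] turn [-0.    -0.     0.112]
```

Request:
{"method": "carry_out", "body": {
  "offset": [
    [0.056,0.03,0.1],
    [0.056,0.03,0.2],
    [0.056,0.03,0.3],
    [0.056,0.03,0.38],
    [0.056,0.03,0.43],
    [0.056,0.03,0.465],
    [0.056,0.03,0.465],
    [0.056,0.03,0.465]
  ],
  "turn": [
    [0,0,0.112],
    [0,0,0.112],
    [0,0,0.112],
    [0,0,0.112],
    [0,0,0.112],
    [0,0,0.112],
    [0,0,0.112],
    [0,0,0.112]
  ],
  "hand": 0.3
}}

```text
clock: 3.85
tcp_pos: [0.544, 0.1559, 0.0181]
orientation: [-2.382, -2.048, -0.0]
contact_force: [0.6, -0.0, 0.5]
grip_width: 0.0598
```

Request:
{"method": "carry_out", "body": {
  "offset": [
    [0,0,0],
    [0,0,0],
    [0,0,0],
    [0,0,0],
    [0,0,0],
    [0,0,0],
    [0,0,0],
    [0,0,0]
  ],
  "turn": [
    [0,0,0],
    [0,0,0],
    [0,0,0],
    [0,0,0],
    [0,0,0],
    [0,0,0],
    [0,0,0],
    [0,0,0]
  ],
  "hand": 1,
  "force": 40
}}

```text
clock: 4.65
tcp_pos: [0.5446, 0.1559, 0.019]
orientation: [2.382, 2.047, 0.003]
contact_force: [-1.2, 0.6, 6.1]
grip_width: 0.0171
```

```bash
python3 -c "
from h import *
st();print(yaw())"
```

```text
t 4.65 tcp [0.5446 0.1559 0.019 ] rv [2.382 2.047 0.003] F [-1.2  0.6  6.1] w 0.0171 j [-0.66  0.64  0.36  1.99 -0.39  0.58 -0.19]
[[ 0.15   0.989  0.002]
 [ 0.989 -0.15   0.001]
 [ 0.001  0.001 -1.   ]]
-8.649466482440364
```

Request:
{"method": "carry_out", "body": {
  "offset": [
    [-0.02,0,-0.003],
    [-0.06,0,-0.003],
    [-0.1,0,-0.003],
    [-0.14,0,-0.003],
    [-0.18,0,-0.003],
    [-0.22,0,-0.003],
    [-0.26,0,-0.003],
    [-0.26,0,-0.001]
  ],
  "turn": [
    [0,0,0],
    [0,0,0],
    [0,0,0],
    [0,0,0],
    [0,0,0],
    [0,0,0],
    [0,0,0],
    [0,0,0]
  ]
}}

```text
clock: 5.45
tcp_pos: [0.5235, 0.0223, 0.0189]
orientation: [2.387, 2.04, -0.003]
contact_force: [-4.4, -10.7, 19.9]
grip_width: 0.0169
```

Request:
{"method": "carry_out", "body": {
  "offset": [
    [0,0,0],
    [0,0,0],
    [0,0,0],
    [0,0,0],
    [0,0,-0.1],
    [0,0,-0.2],
    [0,0,-0.3],
    [0,0,-0.46]
  ],
  "turn": [
    [0,0,0],
    [0,0,0],
    [0,0,0],
    [0,0,0],
    [0,0,0],
    [0,0,0],
    [0,0,0],
    [0,0,0]
  ],
  "hand": 0.3
}}

```text
clock: 6.25
tcp_pos: [0.5238, 0.0273, 0.2201]
orientation: [-2.382, -2.048, 0.001]
contact_force: [0.8, 1.2, 0.9]
grip_width: 0.0597
```

Run:
```python
from h import *
np.set_printoptions(suppress=True)
st();f=imaging.grab_frame('wrist')
for n in ['scraper_tail','scraper','shelter']:
    for d in look_for(n,'wrist')[:2]: print(n,round(d['score'],2),np.round(c2w(f,d['xyz']),3))
go([0.49,-0.17,0.25],72)
```

```text
t 6.25 tcp [0.5238 0.0273 0.2201] rv [-2.382 -2.048  0.001] F [0.8 1.2 0.9] w 0.0597 j [-0.6   0.28  0.52  1.97 -0.17  0.94 -0.15]
[[ 0.15   0.989 -0.   ]
 [ 0.989 -0.15  -0.   ]
 [-0.    -0.    -1.   ]]
scraper_tail 0.56 [0.54  0.119 0.016]
scraper 0.8 [0.536 0.119 0.016]
scraper 0.22 [0.594 0.184 0.017]
shelter 0.75 [ 0.478 -0.18   0.013]
shelter 0.52 [0.593 0.183 0.013]
offset [-0.401 -0.01  -0.062] turn [ 0.002  0.    -0.938]
```

Request:
{"method": "carry_out", "body": {
  "offset": [
    [-0.4,-0.01,-0.06],
    [-0.4,-0.01,-0.06],
    [-0.4,-0.01,-0.06],
    [-0.4,-0.01,-0.06],
    [-0.4,-0.01,-0.06],
    [-0.4,-0.01,-0.06],
    [-0.4,-0.01,-0.06],
    [-0.4,-0.01,-0.06]
  ],
  "turn": [
    [0,0,0.79],
    [0,0,0.79],
    [0,0,0.79],
    [0,0,0.79],
    [0,0,0.79],
    [0,0,0.79],
    [0,0,0.79],
    [0,0,0.79]
  ]
}}

```text
clock: 7.25
tcp_pos: [0.4882, -0.1696, 0.2466]
orientation: [-3.121, -0.359, 0.005]
contact_force: [-0.5, 0.7, 0.0]
grip_width: 0.0597
```

```bash
python3 -c "
from h import *
st();go([0.50,-0.19,0.25],-103)"
```

```text
t 7.25 tcp [ 0.4882 -0.1696  0.2466] rv [-3.121 -0.359  0.005] F [-0.5  0.7  0. ] w 0.0597 j [-0.5   0.28  0.86  1.97 -0.25  1.01 -0.86]
[[ 0.974  0.227 -0.003]
 [ 0.227 -0.974 -0.   ]
 [-0.003 -0.001 -1.   ]]
offset [ 0.014  0.045 -0.007] turn [0.    0.002 0.304]
```

```bash
python3 -c "
from h import *
go([0.44,-0.19,0.23],-103)"
```

```text
offset [-0.103  0.018  0.034] turn [0.    0.002 0.304]
```

Request:
{"method": "carry_out", "body": {
  "offset": [
    [-0.1,0.02,0.03],
    [-0.1,0.02,0.03],
    [-0.1,0.02,0.03],
    [-0.1,0.02,0.03],
    [-0.1,0.02,0.03],
    [-0.1,0.02,0.03]
  ],
  "turn": [
    [0,0,0.3],
    [0,0,0.3],
    [0,0,0.3],
    [0,0,0.3],
    [0,0,0.3],
    [0,0,0.3]
  ]
}}

```text
clock: 7.85
tcp_pos: [0.443, -0.191, 0.2329]
orientation: [3.124, -0.332, -0.001]
contact_force: [0.1, 0.4, -0.0]
grip_width: 0.0597
```

Run:
```python
from h import *
np.set_printoptions(suppress=True)
st();f=imaging.grab_frame('wrist'); save(f,'w2.png',k=1.5); print('cam',np.round(-np.array(f['R']).T@f['t'],3))
for n in ['holder','jaws_head','jaws_tail','valve']:
    for d in look_for(n,'wrist')[:3]: print(n,round(d['score'],2),np.round(c2w(f,d['xyz']),3),np.round(w2px(f,c2w(f,d['xyz']))))
hsv=cv2.cvtColor(f['pixels'],cv2.COLOR_RGB2HSV)
def blobs(nm,lo,hi,z,k,amin=40):
    m=cv2.inRange(hsv,lo,hi); n,l,s,c=cv2.connectedComponentsWithStats(m)
    for i in (np.argsort(-s[1:,4])[:k]+1):
        if s[i,4]<amin: continue
        ys,xs=np.where(l==i); R=cv2.minAreaRect(np.c_[xs,ys].astype(np.float32))
        b=np.array([px2w(f,*q,z)[:2] for q in cv2.boxPoints(R)]); e1=b[1]-b[0];e2=b[2]-b[1]
        print(nm,s[i,4],np.round(R[0]),'ctr',np.round(b.mean(0),4),'sz',np.round([np.hypot(*e1),np.hypot(*e2)],4),'ang',np.round(np.degrees([np.arctan2(e1[1],e1[0]),np.arctan2(e2[1],e2[0])]),1))
blobs('orange',(5,130,100),(18,255,255),0.06,6)
blobs('blue',(100,120,60),(125,255,255),0.012,3)
blobs('white',(0,0,190),(180,40,255),0.012,3)
blobs('black',(0,0,0),(180,120,45),0.036,6,100)
```

```text
t 7.85 tcp [ 0.443  -0.191   0.2329] rv [ 3.124 -0.332 -0.001] F [ 0.1  0.4 -0. ] w 0.0597 j [-0.56  0.25  0.99  2.06 -0.26  0.96 -1.21]
[[ 0.978 -0.21  -0.001]
 [-0.21  -0.978 -0.   ]
 [-0.001  0.    -1.   ]]
cam [ 0.514 -0.207  0.362]
holder 0.66 [ 0.506 -0.207  0.012] [251. 109.]
jaws_head 0.58 [ 0.506 -0.206  0.013] [250. 109.]
jaws_tail 0.92 [ 0.502 -0.206  0.014] [251. 113.]
valve 0.81 [ 0.577 -0.331  0.028] [357.  10.]
valve 0.71 [ 0.349 -0.213  0.034] [283. 240.]
orange 226 [249.  70.] ctr [ 0.5422 -0.2124] sz [0.0168 0.0121] ang [ -23.5 -111.7]
orange 224 [269.  75.] ctr [ 0.5338 -0.2305] sz [0.0167 0.0122] ang [ -23.5 -112.6]
orange 198 [250. 165.] ctr [ 0.4525 -0.1937] sz [0.0214 0.012 ] ang [ -23.6 -113.5]
orange 185 [231. 161.] ctr [ 0.461  -0.1761] sz [0.0205 0.0115] ang [ -22.1 -110.9]
orange 47 [111. 167.] ctr [ 0.4815 -0.0536] sz [0.0056 0.0239] ang [ -34.6 -118.1]
blue 425 [261.  61.] ctr [ 0.5531 -0.228 ] sz [0.0105 0.0586] ang [ -26.8 -114. ]
white 1902 [243. 120.] ctr [ 0.4934 -0.1941] sz [0.1252 0.0482] ang [ -25.2 -112.6]
white 1239 [471.  61.] ctr [ 0.5059 -0.4532] sz [0.0895 0.0176] ang [ -90.2 -166.4]
white 91 [259.  74.] ctr [ 0.5408 -0.2231] sz [0.0165 0.0066] ang [ -25.2 -113.7]
black 36504 [256. 310.] ctr [ 0.2472 -0.1583] sz [0.6186 0.2398] ang [-102.1 -177.3]
black 1115 [ 99. 186.] ctr [ 0.4601 -0.0202] sz [0.0468 0.039 ] ang [ -77.  -172.3]
black 628 [292. 235.] ctr [ 0.3541 -0.2252] sz [0.0348 0.0377] ang [ -73.4 -164.8]
black 389 [366.  16.] ctr [ 0.5687 -0.3353] sz [0.0359 0.019 ] ang [ -64.5 -146.2]
black 302 [245. 129.] ctr [ 0.488  -0.1959] sz [0.0238 0.0202] ang [ -20.1 -109.1]
black 205 [268. 247.] ctr [ 0.3443 -0.1929] sz [0.0182 0.0393] ang [ -76.4 -169.2]
```

View pics/w2.png

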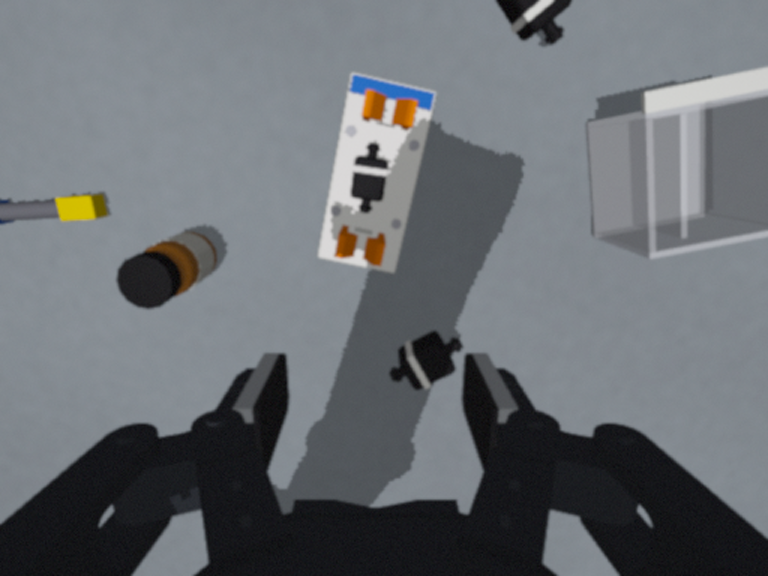

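The wrist view shows the plate corners at (352,72), (436,92), (396,273) and (318,258), with the blue stripe at the top. The valve between the jaws has its nipples at (373,150) and (366,207). The scraper tail is out at (82,207), and the jar is still standing.

Run:
```python
from h import *
np.set_printoptions(suppress=True)
f=imaging.grab_frame('wrist')
# refine plate outline: project fitted model
from scipy.optimize import least_squares
pc=np.array([(352,72),(436,92),(396,273),(318,258)])/1.5
loc=np.array([[.07,.032],[.07,-.032],[-.07,-.032],[-.07,.032]])
def hw(p,q,z): c,s=np.cos(p[2]),np.sin(p[2]); return np.array([p[0]+c*q[0]-s*q[1],p[1]+s*q[0]+c*q[1],z])
res=least_squares(lambda p:np.concatenate([w2px(f,hw(p,q,.012))-c for q,c in zip(loc,pc)]),[.498,-.203,-.42])
p=res.x; print('holder',p[:2],np.degrees(p[2]),'resid',np.round(res.fun,2))
a=px2w(f,373/1.5,150/1.5,.024);b=px2w(f,366/1.5,207/1.5,.024)
print('valve nip',a,b,(a+b)/2,np.degrees(np.arctan2(*(a-b)[1::-1])),np.linalg.norm(a-b))
ctr=px2w(f,369.5/1.5,178/1.5,.03);print(ctr)
im=f['pixels'].copy()
for q in loc: cv2.circle(im,tuple(int(round(v)) for v in w2px(f,hw(p,q,.012))),1,(0,255,0),-1)
for x in (-.055,-.039,.039,.055):
  for y in (-.017,.017): cv2.circle(im,tuple(int(round(v)) for v in w2px(f,hw(p,[x,y],.06))),1,(0,0,255),-1)
f['pixels']=im; save(f,'w3.png',(190,30,310,200),4)
go([*((a+b)/2)[:2],0.11],np.degrees(p[2])-90); go([*((a+b)/2)[:2],0.029],np.degrees(p[2])-90)
```

```text
holder [ 0.49562457 -0.20367369] -24.0095552422076 resid [-0.78 -0.22  1.01 -0.46 -0.18  0.68 -0.07  0.23]
valve nip [ 0.51650108 -0.20697998  0.024     ] [ 0.47761857 -0.19310569  0.024     ] [ 0.49705983 -0.20004283  0.024     ] -19.637720629472778 0.04128371931772549
[ 0.49802496 -0.20037056  0.03      ]
offset [ 0.109 -0.006  0.247] turn [-0.    -0.     0.136]
offset [ 0.109 -0.006  0.409] turn [-0.    -0.     0.136]
```

View pics/w3.png

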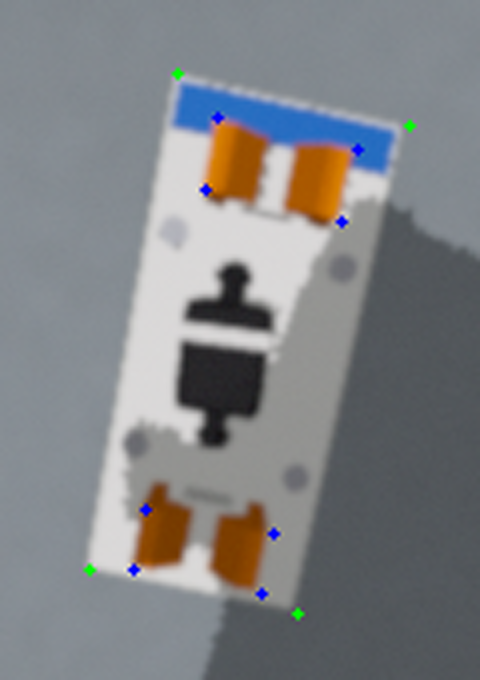

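The overlaid model matches the plate and jaws to about 1 px. Holder: (0.4956, -0.2037) at -24°. Valve: (0.4975, -0.2002) at about -20°, and the body size matches the one asked for. Next I'll grasp the valve.

Request:
{"method": "carry_out", "body": {
  "offset": [
    [0.05,0,0.05],
    [0.109,-0.006,0.15],
    [0.109,-0.006,0.25],
    [0.109,-0.006,0.32],
    [0.109,-0.006,0.37],
    [0.109,-0.006,0.4],
    [0.109,-0.006,0.409],
    [0.109,-0.006,0.409]
  ],
  "turn": [
    [0,0,0.05],
    [0,0,0.098],
    [0,0,0.098],
    [0,0,0.098],
    [0,0,0.098],
    [0,0,0.098],
    [0,0,0.098],
    [0,0,0.098]
  ]
}}

```text
clock: 8.95
tcp_pos: [0.4972, -0.2003, 0.0292]
orientation: [3.09, -0.566, 0.001]
contact_force: [0.5, -0.4, 0.6]
grip_width: 0.0598
```

Request:
{"method": "carry_out", "body": {
  "offset": [
    [0,0,0],
    [0,0,0],
    [0,0,0],
    [0,0,0],
    [0,0,0],
    [0,0,0],
    [0,0,-0.04],
    [0,0,-0.1]
  ],
  "turn": [
    [0,0,0],
    [0,0,0],
    [0,0,0],
    [0,0,0],
    [0,0,0],
    [0,0,0],
    [0,0,0],
    [0,0,0]
  ],
  "hand": 1,
  "force": 30
}}

```text
clock: 9.75
tcp_pos: [0.496, -0.1996, 0.0788]
orientation: [-3.09, 0.566, 0.004]
contact_force: [0.6, 0.0, -0.4]
grip_width: 0.0232
```

```bash
python3 -c "
from h import *
st();go([0.49,-0.19,0.25],-60);go([0.6,-0.06,0.25],-60)"
```

```text
t 9.75 tcp [ 0.496  -0.1996  0.0788] rv [-3.09   0.566  0.004] F [ 0.6  0.  -0.4] w 0.0232 j [-0.31  0.6   0.76  2.06 -0.63  0.73 -1.08]
[[ 0.935 -0.354 -0.002]
 [-0.354 -0.935  0.001]
 [-0.002  0.    -1.   ]]
offset [-0.019 -0.014 -0.342] turn [-0.001  0.002 -0.59 ]
offset [ 0.095 -0.335 -0.343] turn [-0.001  0.002 -0.59 ]
```

```bash
python3 -c "
from h import *
go([0.715,0.077,0.23],-90);go([0.715,0.077,0.032],-90)"
```

```text
offset [ 0.213 -0.672 -0.303] turn [-0.     0.002 -0.241]
offset [ 0.214 -0.673  0.093] turn [-0.     0.002 -0.241]
```

Request:
{"method": "carry_out", "body": {
  "offset": [
    [0,0,-0.1],
    [0,0,-0.2],
    [0.05,-0.08,-0.3],
    [0.1,-0.17,-0.3],
    [0.1,-0.27,-0.3],
    [0.1,-0.35,-0.3],
    [0.1,-0.4,-0.3],
    [0.1,-0.4,-0.3]
  ],
  "turn": [
    [0,0,0],
    [0,0,0],
    [0,0,0],
    [0,0,0],
    [0,0,-0.1],
    [0,0,-0.2],
    [0,0,-0.2],
    [0,0,-0.2]
  ]
}}

```text
clock: 10.55
tcp_pos: [0.6162, -0.0242, 0.2286]
orientation: [-3.138, 0.084, -0.001]
contact_force: [-0.1, 0.3, 0.3]
grip_width: 0.0234
```

Run:
```python
from h import *
np.set_printoptions(suppress=True)
st();f=imaging.grab_frame('wrist')
for n in ['dish','dispenser','valve']:
    for d in look_for(n,'wrist')[:2]: print(n,round(d['score'],2),np.round(c2w(f,d['xyz']),3))
for d in outline_of('dish','wrist')[:1]:
    ys,xs=np.where(d['region']); e=cv2.fitEllipse(np.c_[xs,ys][cv2.convexHull(np.c_[xs,ys].astype(np.int32),returnPoints=False)[:,0]].astype(np.float32)); print(e, px2w(f,*e[0],0.014),xs.min(),xs.max(),ys.min(),ys.max())
go([0.715,0.077,0.1],-90);go([0.715,0.077,0.032],-90)
```

```text
t 10.55 tcp [ 0.6162 -0.0242  0.2286] rv [-3.138  0.084 -0.001] F [-0.1  0.3  0.3] w 0.0234 j [-0.65  0.51  0.83  1.76 -0.43  1.06 -1.3 ]
[[ 0.999 -0.053  0.001]
 [-0.053 -0.999  0.002]
 [ 0.    -0.002 -1.   ]]
dish 0.95 [0.71  0.086 0.016]
dispenser 0.81 [ 0.721 -0.036  0.107]
valve 0.94 [ 0.601 -0.32   0.018]
valve 0.56 [ 0.618 -0.024  0.237]
((147.90951538085938, 85.2842025756836), (79.2024154663086, 88.25476837158203), 152.31304931640625) [0.71254558 0.08189864 0.014     ] 108 188 42 128
offset [ 0.188 -0.232  0.258] turn [ 0.    -0.    -0.043]
offset [ 0.188 -0.232  0.394] turn [ 0.    -0.    -0.043]
```

Request:
{"method": "carry_out", "body": {
  "offset": [
    [0.08,-0.1,0],
    [0.16,-0.2,0],
    [0.182,-0.239,0.05],
    [0.182,-0.239,0.14],
    [0.182,-0.239,0.23],
    [0.182,-0.239,0.3],
    [0.182,-0.239,0.36],
    [0.182,-0.239,0.39]
  ],
  "turn": [
    [0,0,0],
    [0,0,0],
    [0,0,0],
    [0,0,0],
    [0,0,0],
    [0,0,0],
    [0,0,0],
    [0,0,0]
  ]
}}

```text
clock: 11.6
tcp_pos: [0.7109, 0.0811, 0.0309]
orientation: [3.139, -0.101, -0.006]
contact_force: [-0.1, 0.2, 0.1]
grip_width: 0.0234
```

Request:
{"method": "carry_out", "body": {
  "offset": [
    [0,0,0],
    [0,0,0],
    [0,0,0],
    [0,0,0],
    [0,0,-0.05],
    [0,0,-0.1],
    [0,0,-0.2],
    [0,0,-0.35]
  ],
  "turn": [
    [0,0,0],
    [0,0,0],
    [0,0,0],
    [0,0,0],
    [0,0,0],
    [0,0,0],
    [0,0,0],
    [0,0,0]
  ],
  "hand": 0.6
}}

```text
clock: 12.4
tcp_pos: [0.7123, 0.0829, 0.1858]
orientation: [3.14, -0.098, -0.001]
contact_force: [1.2, -0.3, 0.3]
grip_width: 0.034
```

Run:
```python
from h import *
np.set_printoptions(suppress=True)
st();f=imaging.grab_frame('top');save(f,'t2.png',(100,60,300,240),4)
for n in ['valve','dish','scraper']:
    for d in look_for(n,'top')[:3]: print(n,round(d['score'],2),np.round(c2w(f,d['xyz']),3))
go([0.56,0.06,0.22],-8)
```

```text
t 12.4 tcp [0.7123 0.0829 0.1858] rv [ 3.14  -0.098 -0.001] F [ 1.2 -0.3  0.3] w 0.034 j [-0.67  0.72  0.76  1.53 -0.53  1.11 -1.43]
[[ 0.998 -0.062 -0.   ]
 [-0.062 -0.998 -0.   ]
 [-0.     0.    -1.   ]]
valve 0.68 [0.709 0.077 0.034]
valve 0.68 [ 0.343 -0.218  0.036]
valve 0.54 [ 0.588 -0.328  0.034]
dish 0.92 [0.712 0.076 0.014]
dish 0.71 [0.536 0.101 0.015]
dish 0.54 [ 0.468 -0.049  0.084]
scraper 0.87 [0.535 0.1   0.017]
offset [-0.304  0.065 -0.068] turn [ 0.001 -0.003 -0.996]
```

Request:
{"method": "carry_out", "body": {
  "offset": [
    [-0.35,0.04,-0.07],
    [-0.35,0.04,-0.07],
    [-0.35,0.04,-0.07],
    [-0.35,0.04,-0.07],
    [-0.35,0.04,-0.07],
    [-0.35,0.04,-0.07],
    [-0.35,0.04,-0.07],
    [-0.35,0.04,-0.07]
  ],
  "turn": [
    [0,0,-0.99],
    [0,0,-0.99],
    [0,0,-0.99],
    [0,0,-0.99],
    [0,0,-0.99],
    [0,0,-0.99],
    [0,0,-0.99],
    [0,0,-0.99]
  ]
}}

```text
clock: 13.4
tcp_pos: [0.5358, 0.074, 0.2179]
orientation: [-2.64, -1.701, 0.002]
contact_force: [0.7, -0.6, -0.1]
grip_width: 0.0342
```

Request:
{"method": "carry_out", "body": {
  "offset": [
    [0,0,0],
    [0,0,0],
    [0,0,0]
  ],
  "turn": [
    [0,0,-0.18],
    [0,0,-0.18],
    [0,0,-0.18]
  ],
  "hand": 0.3
}}

```text
clock: 13.7
tcp_pos: [0.536, 0.0738, 0.218]
orientation: [-2.393, -2.034, 0.002]
contact_force: [0.4, -0.1, -0.4]
grip_width: 0.0601
```

Run:
```python
from h import *
np.set_printoptions(suppress=True)
st();f=imaging.grab_frame('wrist');save(f,'w4.png',k=1.5)
for n in ['scraper','shelter']:
    for d in look_for(n,'wrist')[:3]: print(n,round(d['score'],2),np.round(c2w(f,d['xyz']),3),np.round(w2px(f,c2w(f,d['xyz']))))
hsv=cv2.cvtColor(f['pixels'],cv2.COLOR_RGB2HSV)
for nm,lo,hi in [('yellow',(20,120,90),(35,255,255)),('blue',(100,120,40),(125,255,255))]:
    m=cv2.inRange(hsv,lo,hi); n,l,s,c=cv2.connectedComponentsWithStats(m)
    for i in (np.argsort(-s[1:,4])[:2]+1):
        ys,xs=np.where(l==i); R=cv2.minAreaRect(np.c_[xs,ys].astype(np.float32))
        b=np.array([px2w(f,*q,.018)[:2] for q in cv2.boxPoints(R)]); e1=b[1]-b[0];e2=b[2]-b[1]
        print(nm,s[i,4],np.round(R[0]),'ctr',np.round(b.mean(0),4),'sz',np.round([np.hypot(*e1),np.hypot(*e2)],4),'ang',np.round(np.degrees([np.arctan2(e1[1],e1[0]),np.arctan2(e2[1],e2[0])]),1))
```

```text
t 13.7 tcp [0.536  0.0738 0.218 ] rv [-2.393 -2.034  0.002] F [ 0.4 -0.1 -0.4] w 0.0601 j [-0.68  0.31  0.52  1.93 -0.19  0.95 -0.22]
[[ 0.161  0.987 -0.002]
 [ 0.987 -0.161 -0.   ]
 [-0.    -0.002 -1.   ]]
scraper 0.74 [0.535 0.119 0.016] [243. 129.]
scraper 0.18 [0.703 0.079 0.032] [407. 143.]
shelter 0.67 [0.556 0.211 0.051] [248.  25.]
yellow 358 [247. 208.] ctr [0.524 0.028] sz [0.0162 0.0311] ang [ -9.2 -99. ]
blue 659 [246. 136.] ctr [0.5366 0.1109] sz [0.0172 0.0432] ang [ -9.3 -99. ]
blue 580 [472. 277.] ctr [ 0.7906 -0.1092] sz [0.0369 0.036 ] ang [ -9.5 -86. ]
```

View pics/w4.png

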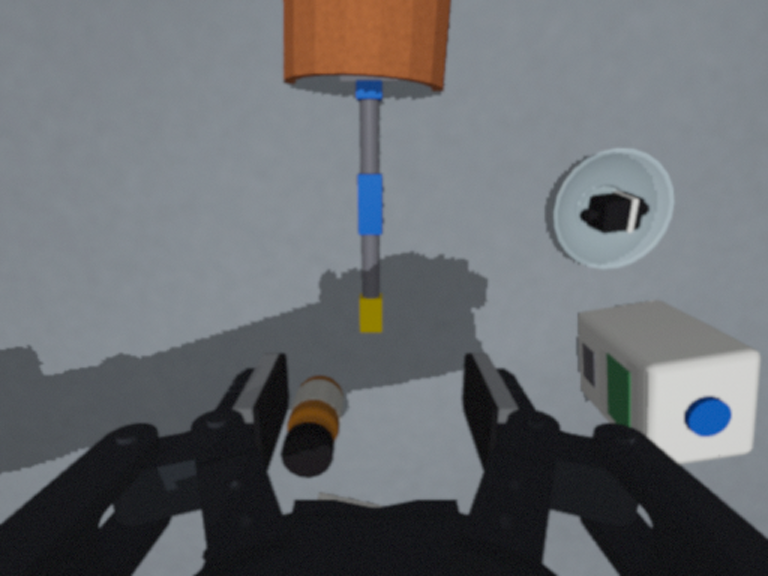

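The wrist view shows the blue grip at (370,204), the tail at (371,314) and the shelter mouth at (365,85). The valve lies in the dish at (615,212), and the jar and dispenser are in place. I'll grip the scraper at its middle and draw it out the rest of the way.

```bash
python3 -c "
from h import *
go([0.5366,0.1105,0.02],-9.2)"
```

```text
offset [ 0.073 -0.011  0.397] turn [-0.001  0.    -0.004]
```

Request:
{"method": "carry_out", "body": {
  "offset": [
    [0.073,-0.011,0.1],
    [0.073,-0.011,0.2],
    [0.073,-0.011,0.29],
    [0.073,-0.011,0.35],
    [0.073,-0.011,0.38],
    [0.073,-0.011,0.395],
    [0.073,-0.011,0.395],
    [0.073,-0.011,0.395]
  ],
  "turn": [
    [0,0,0],
    [0,0,0],
    [0,0,0],
    [0,0,0],
    [0,0,0],
    [0,0,0],
    [0,0,0],
    [0,0,0]
  ]
}}

```text
clock: 14.65
tcp_pos: [0.5386, 0.1108, 0.0228]
orientation: [2.395, 2.032, 0.004]
contact_force: [0.1, -0.0, 0.5]
grip_width: 0.0594
```

Request:
{"method": "carry_out", "body": {
  "offset": [
    [0,0,0],
    [0,0,0],
    [0,0,0],
    [0,0,0],
    [0,0,0],
    [0,0,0],
    [0,0,0],
    [0,0,0]
  ],
  "turn": [
    [0,0,0],
    [0,0,0],
    [0,0,0],
    [0,0,0],
    [0,0,0],
    [0,0,0],
    [0,0,0],
    [0,0,0]
  ],
  "hand": 1,
  "force": 90
}}

```text
clock: 15.45
tcp_pos: [0.5378, 0.1109, 0.0224]
orientation: [2.395, 2.033, 0.002]
contact_force: [-2.8, -0.5, 10.4]
grip_width: 0.0152
```

Request:
{"method": "carry_out", "body": {
  "offset": [
    [0,0,-0.008],
    [-0.03,0,-0.01],
    [-0.06,0.002,-0.012],
    [-0.09,0.004,-0.012],
    [-0.12,0.006,-0.012],
    [-0.145,0.01,-0.012],
    [-0.15,0.015,-0.06],
    [-0.15,0.02,-0.15]
  ],
  "turn": [
    [0,0,0],
    [0,0,0],
    [0,0,0],
    [0,0,0],
    [0,0,0],
    [0,0,0],
    [0,0,0],
    [0,0,0]
  ]
}}

```text
clock: 16.25
tcp_pos: [0.5326, 0.0329, 0.0946]
orientation: [-2.395, -2.029, 0.01]
contact_force: [1.8, 0.4, 0.6]
grip_width: 0.0154
```

Run:
```python
from h import *
np.set_printoptions(suppress=True)
st();f=imaging.grab_frame('top')
for n in ['scraper','jar','shelter']:
    for d in look_for(n,'top')[:2]: print(n,round(d['score'],2),np.round(c2w(f,d['xyz']),3))
```

```text
t 16.25 tcp [0.5326 0.0329 0.0946] rv [-2.395 -2.029  0.01 ] F [1.8 0.4 0.6] w 0.0154 j [-0.52  0.48  0.43  2.04 -0.31  0.69 -0.05]
[[ 0.164  0.986 -0.006]
 [ 0.986 -0.164 -0.002]
 [-0.003 -0.006 -1.   ]]
scraper 0.62 [ 0.521 -0.042  0.09 ]
jar 0.79 [ 0.465 -0.047  0.086]
shelter 0.97 [0.556 0.267 0.049]
shelter 0.27 [ 0.494 -0.206  0.015]
```

```bash
python3 -c "
from h import *
go([0.50,-0.15,0.24],-70)"
```

```text
offset [-0.376 -0.01  -0.286] turn [ 0.001 -0.001  0.705]
```

Request:
{"method": "carry_out", "body": {
  "offset": [
    [0,0,-0.1],
    [0,0,-0.2],
    [-0.05,0,-0.28],
    [-0.12,-0.01,-0.28],
    [-0.2,-0.01,-0.28],
    [-0.3,-0.01,-0.28],
    [-0.37,-0.01,-0.28],
    [-0.37,-0.01,-0.28]
  ],
  "turn": [
    [0,0,0],
    [0,0,0.1],
    [0,0,0.2],
    [0,0,0.3],
    [0,0,0.4],
    [0,0,0.5],
    [0,0,0.6],
    [0,0,0.7]
  ]
}}

```text
clock: 17.25
tcp_pos: [0.4974, -0.1526, 0.2356]
orientation: [3.094, 0.536, -0.003]
contact_force: [-0.3, 0.2, -1.0]
grip_width: 0.0154
```

```bash
python3 -c "
from h import *
st();go([0.4956,-0.2037,0.15],-114)"
```

```text
t 17.25 tcp [ 0.4974 -0.1526  0.2356] rv [ 3.094e+00  5.360e-01 -3.000e-03] F [-0.3  0.2 -1. ] w 0.0154 j [-0.51  0.3   0.84  1.97 -0.27  0.98 -0.77]
[[ 0.942  0.336 -0.002]
 [ 0.336 -0.942 -0.002]
 [-0.002  0.001 -1.   ]]
offset [-0.037  0.095  0.171] turn [0.001 0.001 0.508]
```

Request:
{"method": "carry_out", "body": {
  "offset": [
    [-0.037,0.095,0.02],
    [-0.037,0.095,0.05],
    [-0.037,0.095,0.09],
    [-0.037,0.095,0.13],
    [-0.037,0.095,0.17],
    [-0.037,0.095,0.17],
    [-0.037,0.095,0.17],
    [-0.037,0.095,0.17]
  ],
  "turn": [
    [0,0,0.1],
    [0,0,0.2],
    [0,0,0.3],
    [0,0,0.4],
    [0,0,0.508],
    [0,0,0.508],
    [0,0,0.508],
    [0,0,0.508]
  ]
}}

```text
clock: 18.05
tcp_pos: [0.4996, -0.1981, 0.1519]
orientation: [3.078, -0.626, 0.001]
contact_force: [0.1, -0.1, 0.3]
grip_width: 0.015
```

Run:
```python
from h import *
np.set_printoptions(suppress=True)
st();print(yaw());go([0.4956,-0.2037,0.15],-114)
f=imaging.grab_frame('wrist');im=f['pixels'].copy()
o=r.get_obs();R=Ro.from_rotvec(o['orientation']).as_matrix();g=o['tcp_pos']
for x in (-.1,-.072,-.022,.022,.072,.084,.112):
  for y in (-.009,.009):
    q=w2px(f,g+R@np.array([x,y,.0035])); 
    if 0<q[0]<512 and 0<q[1]<384: cv2.circle(im,tuple(int(round(v)) for v in q),1,(0,255,0),-1)
f['pixels']=im; save(f,'w5.png',(120,20,392,284),2.2)
```

```text
t 18.05 tcp [ 0.4996 -0.1981  0.1519] rv [ 3.078 -0.626  0.001] F [ 0.1 -0.1  0.3] w 0.015 j [-0.44  0.52  0.93  2.02 -0.55  0.87 -1.18]
[[ 0.92  -0.391  0.001]
 [-0.391 -0.92  -0.   ]
 [ 0.001  0.    -1.   ]]
-113.0036039308564
offset [-0.003  0.014  0.004] turn [ 0.    -0.001  0.012]
```

View pics/w5.png

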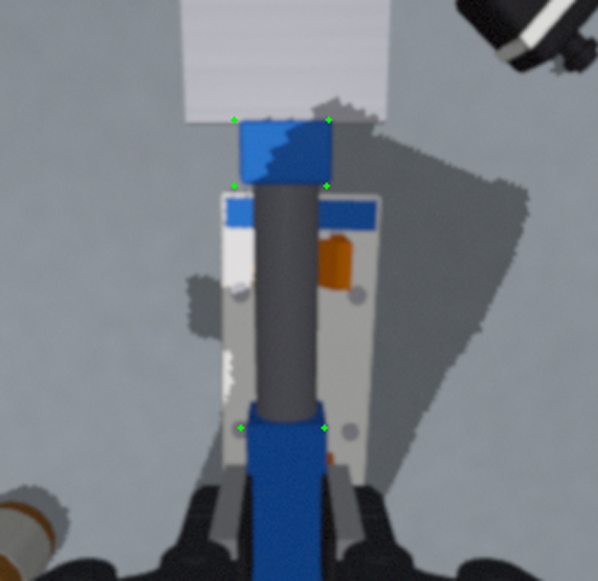

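Request:
{"method": "carry_out", "body": {
  "offset": [
    [0,0,0],
    [0,0,0],
    [0,0,0]
  ],
  "turn": [
    [0,0,0],
    [0,0,0],
    [0,0,0]
  ]
}}

```text
clock: 18.4
tcp_pos: [0.4996, -0.1976, 0.1517]
orientation: [-3.077, 0.63, -0.001]
contact_force: [0.4, -0.3, -0.8]
grip_width: 0.0149
```

Run:
```python
from h import *
print(yaw());go([0.4956,-0.2037,0.075],-114)
```

```text
-113.12606199859022
offset [-0.003  0.014  0.153] turn [-0.   -0.    0.01]
```

Request:
{"method": "carry_out", "body": {
  "offset": [
    [-0.003,0.012,0],
    [-0.003,0.012,0.05],
    [-0.003,0.012,0.09],
    [-0.003,0.012,0.12],
    [-0.003,0.012,0.13],
    [-0.003,0.012,0.13]
  ],
  "turn": [
    [0,0,0.01],
    [0,0,0.01],
    [0,0,0.01],
    [0,0,0.01],
    [0,0,0.01],
    [0,0,0.01]
  ]
}}

```text
clock: 19.0
tcp_pos: [0.4952, -0.2028, 0.0859]
orientation: [3.072, -0.654, -0.002]
contact_force: [0.1, 0.1, -1.0]
grip_width: 0.0153
```

Run:
```python
from h import *
st();print(yaw());go([0.4956,-0.2037,0.0534],-114)
f=imaging.grab_frame('wrist'); save(f,'w6.png',(120,20,392,284),2.2)
f=imaging.grab_frame('scene'); save(f,'s6.png',(120,190,250,310),5)
```

```text
t 19.0 tcp [ 0.4952 -0.2028  0.0859] rv [ 3.072e+00 -6.540e-01 -2.000e-03] F [ 0.1  0.1 -1. ] w 0.0153 j [-0.34  0.61  0.82  2.06 -0.66  0.76 -1.1 ]
[[ 0.913 -0.407 -0.001]
 [-0.407 -0.913 -0.   ]
 [-0.001  0.    -1.   ]]
-114.04785274091722
offset [0.002 0.001 0.065] turn [ 0.     0.001 -0.001]
```

View pics/w6.png

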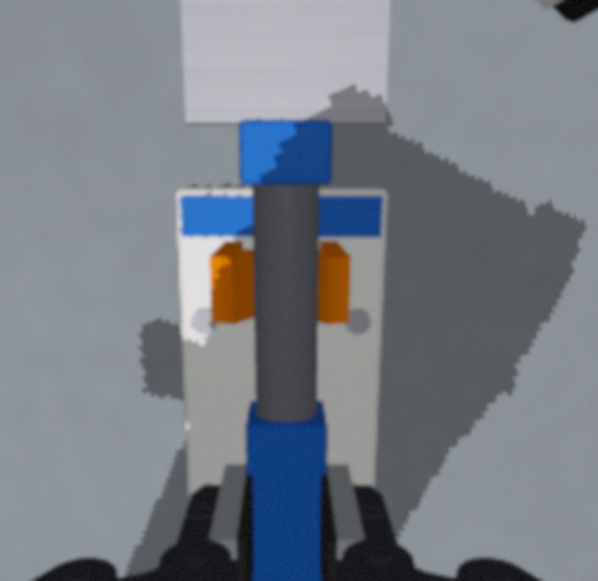

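View pics/s6.png

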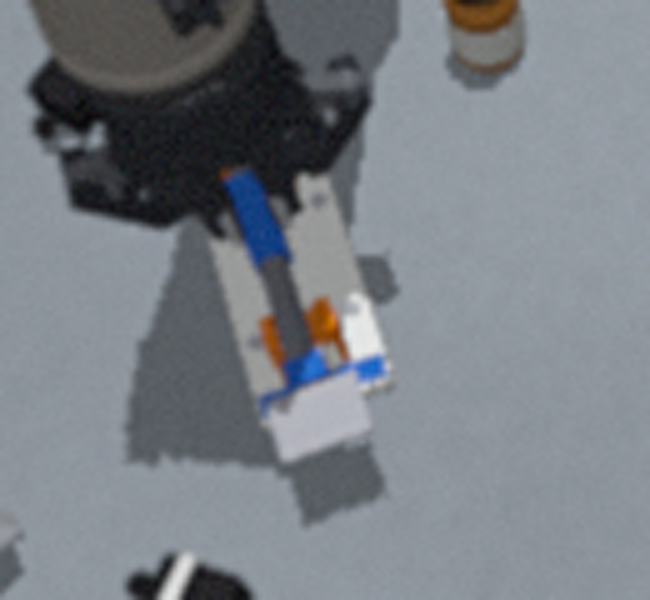

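The scraper is above the jaws, parallel to the holder with the blade at the blue end, and about 1.5 mm to image right of the jaw middle at (281,285). I'll correct that and push down in steps.

Request:
{"method": "carry_out", "body": {
  "offset": [
    [0.001,-0.003,0.01],
    [0.001,-0.003,0.02],
    [0.001,-0.003,0.03],
    [0.001,-0.003,0.038],
    [0.001,-0.003,0.046],
    [0.001,-0.003,0.054],
    [0.001,-0.003,0.062],
    [0.001,-0.003,0.066]
  ],
  "turn": [
    [0,0,0],
    [0,0,0],
    [0,0,0],
    [0,0,0],
    [0,0,0],
    [0,0,0],
    [0,0,0],
    [0,0,0]
  ],
  "force": 120
}}

```text
clock: 19.9
tcp_pos: [0.497, -0.2016, 0.0533]
orientation: [-3.073, 0.654, -0.001]
contact_force: [-4.6, 2.2, 27.1]
grip_width: 0.0141
```

Run:
```python
from h import *
st();print(yaw())
```

```text
t 19.9 tcp [ 0.497  -0.2016  0.0533] rv [-3.073e+00  6.540e-01 -1.000e-03] F [-4.6  2.2 27.1] w 0.0141 j [-0.3   0.66  0.76  2.07 -0.72  0.7  -1.05]
[[ 0.913 -0.407  0.001]
 [-0.407 -0.913 -0.   ]
 [ 0.001 -0.    -1.   ]]
-114.02489456795793
```

Request:
{"method": "carry_out", "body": {
  "offset": [
    [0,0,0.004],
    [0,0,0.007],
    [0,0,0.007],
    [0,0,0.007]
  ],
  "turn": [
    [0,0,0],
    [0,0,0],
    [0,0,0],
    [0,0,0]
  ]
}}

```text
clock: 20.3
tcp_pos: [0.4971, -0.2018, 0.0531]
orientation: [-3.069, 0.655, -0.003]
contact_force: [-10.6, 7.6, 44.7]
grip_width: 0.0138
```

Request:
{"method": "carry_out", "body": {
  "offset": [
    [0,0,-0.007],
    [0,0,-0.007],
    [0,0,-0.007],
    [0,0,-0.007],
    [0,0,-0.007],
    [0,0,-0.1],
    [0,0,-0.2],
    [-0.1,0,-0.3]
  ],
  "turn": [
    [0,0,0],
    [0,0,0],
    [0,0,0],
    [0,0,0],
    [0,0,0],
    [0,0,0],
    [0,0,0],
    [0,0,0]
  ],
  "hand": 0.4
}}

```text
clock: 21.1
tcp_pos: [0.4682, -0.1889, 0.1882]
orientation: [3.07, -0.652, 0.009]
contact_force: [1.0, 0.5, 1.9]
grip_width: 0.0514
```

Run:
```python
from h import *
st()
f=imaging.grab_frame('wrist'); save(f,'w7.png',(140,10,380,250),2.5)
print([(round(d['score'],2),np.round(c2w(f,d['xyz']),3)) for d in look_for('scraper','wrist')])
hsv=cv2.cvtColor(f['pixels'],cv2.COLOR_RGB2HSV)
for nm,lo,hi,z in [('yellow',(20,120,90),(35,255,255),.049),('blue',(100,120,40),(125,255,255),.049)]:
    m=cv2.inRange(hsv,lo,hi); n,l,s,c=cv2.connectedComponentsWithStats(m)
    for i in (np.argsort(-s[1:,4])[:4]+1):
        ys,xs=np.where(l==i); R=cv2.minAreaRect(np.c_[xs,ys].astype(np.float32))
        b=np.array([px2w(f,*q,z)[:2] for q in cv2.boxPoints(R)]); e1=b[1]-b[0];e2=b[2]-b[1]; d=b.mean(0)-[.4956,-.2037]; t=np.radians(-24)
        print(nm,s[i,4],'holder xy',np.round([d@[np.cos(t),np.sin(t)],d@[-np.sin(t),np.cos(t)]],4),'sz',np.round([np.hypot(*e1),np.hypot(*e2)],4),'ang',np.round(np.degrees([np.arctan2(e1[1],e1[0]),np.arctan2(e2[1],e2[0])]),1))
```

```text
t 21.1 tcp [ 0.4682 -0.1889  0.1882] rv [ 3.07  -0.652  0.009] F [1.  0.5 1.9] w 0.0514 j [-0.55  0.42  1.03  2.06 -0.46  0.9  -1.25]
[[ 0.914 -0.406  0.005]
 [-0.406 -0.914 -0.005]
 [ 0.006  0.002 -1.   ]]
[(0.95, array([ 0.542, -0.215,  0.048]))]
yellow 503 holder xy [-0.0825  0.0013] sz [0.0164 0.0321] ang [-114.   156.5]
blue 878 holder xy [0.0009 0.0017] sz [0.0159 0.0434] ang [-114.   156.5]
blue 331 holder xy [0.0777 0.0013] sz [0.0174 0.0116] ang [-113.9  156.6]
blue 255 holder xy [ 0.0596 -0.0149] sz [0.0195 0.0088] ang [-113.9  157.6]
blue 232 holder xy [0.0596 0.0174] sz [0.0178 0.0088] ang [-114.   155.6]
```

View pics/w7.png

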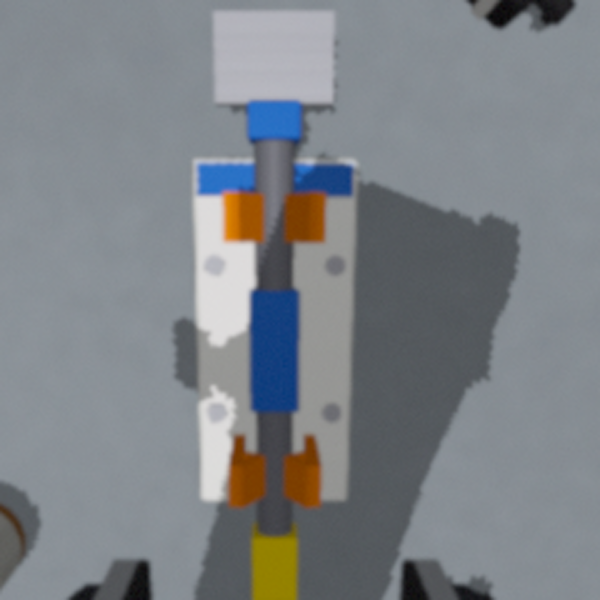

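The wrist view shows the scraper between both jaw pairs, with the lips closed over the necks at (275,215) and (275,475) and the blade at the blue end. The hard stop at TCP z 0.053 with 45 N fits full seating at about 40 mm. I'll do one last check on the other objects and then hand in.

Run:
```python
from h import *
np.set_printoptions(suppress=True)
for cam in ('top','scene'):
    f=imaging.grab_frame(cam)
    for n in ['valve','dish','shelter','breeder_box','dispenser','jar']:
        for d in look_for(n,cam)[:3 if n=='valve' else 1]: print(cam,n,round(d['score'],2),np.round(c2w(f,d['xyz']),3))
print(r.hand_in())
```

```text
top dish 0.78 [0.711 0.08  0.012]
top shelter 0.6 [0.552 0.267 0.053]
top dispenser 0.92 [ 0.704 -0.041  0.106]
top jar 0.69 [ 0.464 -0.045  0.085]
scene valve 0.6 [0.719 0.076 0.026]
scene valve 0.58 [ 0.356 -0.221  0.03 ]
scene valve 0.56 [ 0.596 -0.326  0.025]
scene dish 0.95 [0.713 0.082 0.012]
scene shelter 0.82 [0.589 0.264 0.051]
scene breeder_box 0.6 [ 0.449 -0.416  0.043]
scene dispenser 0.63 [ 0.731 -0.055  0.105]
scene jar 0.86 [ 0.483 -0.056  0.058]
the job is handed in; nothing more can be done
None
```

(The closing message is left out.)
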